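# Clamp a steel coupon and centre-punch its mark

### The arm

A 6-joint arm with a two-finger parallel gripper is mounted at the origin on a cart in front of the work surface, level with it; the furniture and walls round the work are solid. World frame = base frame: x ahead of the robot, y to its left, z up, the work surface at z = 0. Lengths are in mm, angles in rad, forces in N, time in s.
With the tool pointing down it reaches from about 375 to 900 mm from the base axis. Payload 3.1 kg.
Tool frame: the origin (TCP) lies midway between the tips of the shut fingers; the grasp point (between the pads) lies 19 mm behind it; z points along the fingers, y is the line along which they close (so a half turn about z gives the same grasp; the last joint's range is limited). The gripper opens to 85 mm and grips with 20 to 120 N. Pads are 22 mm wide; open, the fingers measure 114 mm over their backs; the gripper's body (76 mm by 85 mm) begins 54 mm behind the grasp point. The pads swing forward as they close: fully open they stand 13 mm farther back than shut.
Start: joints at [-1.345, 0.527, 1.433, -0, 1.181, -0.178], TCP at [245.592, -574.701, 231.31] pointing down, gripper open.
Joint ranges: [-3.08, 3.08], [-0.75, 2.2], [0.22, 2.44], [-1.43, 4.57], [0, 2.65], [-2.85, 2.85]. Speed limits (rad/s): [2.79, 2.79, 3.14, 3.14, 3.14, 3.14].

### API

Orientations are given as a unit quaternion [x, y, z, w].
In Python, from bench import ctrl gives the robot as it stands.
- The arm moves only by the tool arm_command, never from a script. Its argument "moves" is one flat list of numbers, 5 for each row, row after row: the opening, from 0 (shut) to 1 (fully open), then the shift along the tool's x, y, z in m, then the turn about the tool's z in degrees. In form: [gripper, dx, dy, dz, twist, gripper, dx, dy, dz, twist, ...]. A call has 1 to 20 rows; each row shifts and turns the commanded pose from where the row before left it, along the tool's axes as they then stand; what a row does not reach is not made up. A row lasts 1/8 s, in which the tool goes at most 62.5 mm and 10.7 degrees, less where a joint would pass 70% of its speed; a pose out of reach is approached as far as the arm can. A call with a gripper value outside its range is refused whole. The fingers move at their own pace and stop on an object; the grip force is fixed at half the most. Time passes only in rows, so rows that do not move let the fingers close. It gives the time, the measured TCP pose, the force, the opening and the grip force at its end, in the units of the state.
- ctrl.get_state(): the state, without advancing time (a new reading comes with each control period).
- ctrl.camera(name): name is "side" or "top" or "wrist"; returns a dict with "pixels" (384x512x3 uint8, red, green, blue), "fx", "fy", "cx", "cy" (pixels), "R" (3x3) and "t" (3): a world point X has camera coordinates R X + t. Camera axes: x right, y down, z forward; pixel columns grow to the right and rows downward; lengths in mm; the calibration is good to about 2 mm. A picture is of the moment at which its call begins. There is no depth.
- ctrl.hand_in(): hands the job in; it is judged then, once.
Trained networks look in the newest picture that a camera, given by its name, has taken for a name from the list of things; names that differ only in an ending like _2 or _b are one class to them, and where a whole thing is asked for, a point or a joint stands for the part that bears it (a point fixed in the world has none). Each returns a list of dicts, best first, with "confidence" (0 to 1); they miss things now and then, are a little off and sometimes report something else, mostly with a low value. They report only what shows in the picture. A call takes as long as a camera call. They do not tell look-alikes from the thing itself.
- ctrl.search_frame(camera, target): "point" ([column, row] in pixels, amid what is visible of it).
- ctrl.trace(camera, target): "mask" (384x512 bool, what is visible of it) and "point" ([column, row] in pixels, amid what is visible of it).
The state is a dict: "time_s": time; "joints": joint angles; "joint_velocities": joint speeds; "joint_torque": joint torques, N m; "tcp_pos": TCP position; "eef_rot": TCP orientation; "wrist_force": force on the tool from outside, world axes, zero at the start; "torque": the same for the moment, N m; "finger_gap": opening from 0.0 (shut) to 1.0 (fully open); "finger_force": force on a finger pad.
Only numpy, scipy, OpenCV 4.12 (cv2) and the standard library are available. Lean on these libraries where they do the work, as an engineer would, in place of code of your own. Each camera call takes 0.05 s, during which the arm holds its last target. There are 200 camera calls.

### The job

Lay the steel coupon that has a scribed cross flat on the bed of the vise, its unmarked end between the guides and pushed back against the post, then turn the T-handle clockwise until rising resistance shows that the coupon is firmly clamped. Take the spring-loaded centre punch from its stand, press it straight down on the cross until its spring gives way and snaps fully home, and hang it back in the stand. Leave the coupon clamped and do not disturb the other things on the bench.

Things in the scene. Friction and masses are not known exactly. Their poses are not given: they have to be found in the camera images.
- vise: Fixed hold-down vise. Origin on the bench under the screw axis; x points from its open front to the post behind, z up. Bed plate 90 mm wide (y), x = -119 to +66 mm, top at z = 15 mm; 4 mm bolt heads near its corners. Two low guides, 8 mm high, stand on the bed at x = -27 to +16 mm, 46 mm apart inside, flaring towards the front.
- vise_bed (a point): Point on top of the bed, 41 mm in front of the screw axis: where the centre of the coupon's underside lies when the coupon's end touches the post. Same axes as vise.
- screw (a joint): Turning of the screw and T-handle, rad; grows clockwise from above, lowering handle and foot 4.5 mm per rad. Starts at 0 to 0.4, stops at 3.6. With the coupon in, the foot touches at about 1.8; then the turning torque rises from 0.13 N m to about 0.24 N m at 2.45, where it goes solid: turn to there. Firm (14 N on the coupon) from about 2.2. Friction holds it where left.
- handle (a point): Centre of the T-handle bar, on the screw axis, 105 mm above the bench at screw = 0. Round 12 mm steel bar along this point's y axis, 76 mm long with 17 mm balls on its ends, on top of the 12 mm screw rod. Pinch the bar at its middle or push an end. At screw = 0 it lies along the vise's y axis.
- clamp_foot: Round steel foot, 20 mm in diameter, under the arm at the end of the screw; origin at the centre of its flat underside, 33 mm above the bench at screw = 0 (8 mm above a coupon lying on the bed).
- coupon: Flat dark steel coupon, 40 mm (x) by 120 mm (y) by 10 mm (z), 0.38 kg, lying flat on the bench, with a thin bright scribed cross on top near one end. Origin at the centre of its underside, z up. The cross lies towards its -y end; its +y end is the one for the screw.
- mark (a point): Centre of the scribed cross on the coupon's top, 36 mm from the coupon's centre towards its -y end, 10 mm above its underside.
- stand: Fixed punch stand: base 80 x 80 mm, two side walls at y = +/-33 mm, and a top plate 60 (x) by 72 (y) mm, top 75 mm above the bench. Origin on the bench under the hole.
- stand_hole (a point): Centre of the round hole (21 mm across, chamfered) in the stand's top plate, at the plate's top, 75 mm above the bench.
- punch: Automatic centre punch, 0.13 kg, hanging upright in the stand. Origin at the barrel's lower end, z along it to the cap. Barrel 14 mm thick, 100 mm long; tip sticks out 22 mm below. A collar 28 mm wide at z = 40 to 46 mm rests on the stand's plate; grip the ringed barrel above it, z = 50 to 88 mm; the cap above is 16 mm wide.
- punch_point (a point): The point of the punch's tip, 4 mm wide, 22 mm below the punch's origin, moves up with the tip.
- punch_tip (a joint): How far the tip is pressed into the barrel, m, 0 to 0.008. It stays out until the press reaches about 10 N; then the hidden preloaded spring gives way at that force and the tip goes home, solid, at 8 mm (the snap; more than 7 mm counts). It springs out again when lifted.
- coupon_short: Bystander: yellow painted flat coupon, 60 x 80 x 10 mm, lying at the front of the bench. Leave alone.
- gas_nozzle: Bystander: copper nozzle standing upright, 25 mm in diameter, 62 mm high, at the left. Leave alone.
- tape_measure: Bystander: tape measure, 41 x 78 x 62 mm, at the far right. Leave alone.
- vise_post (a point): Middle of the front face of the grey post behind the screw, at x = +19 mm in the vise frame, 20 mm above the bench: back stop for the coupon. Post 44 mm wide (y). From it an arm 36 mm wide reaches forward over the bed to x = -19 mm; its underside is 44 mm, its top 60 mm above the bench, with a nut boss up to 64 mm.
Not all that is in view belongs to the job. Several things look just like the coupon: the one meant starts nearest to the robot's base.

How it is judged:
By the outcome, as a careful person would: the job done as asked, in the order asked, and still so for the second after the job is handed in, with the robot touching nothing.
It also fails if it takes over 72 s, if anything falls off the work surface, if the arm or the gripper's body presses on something with over 40 N, if the wrist force passes 120 N, or if a joint passes its speed limit or range.

## Working session

There is one attempt and no reset: what is moved stays moved. The work goes in short steps, Python scripts to look and compute and a tool call to move; the robot and the scene stay as the last step left them, time stands still between calls to the robot, and variables do not carry over. Pictures are saved under pics/ and viewed, at most 12 in all, crops included, and the job is handed in when it is done.

Besides the shell and the picture viewer there is one more tool, called after "Call:" as name(argument=value, ...) on one line, values as JSON. arm_command: Moves the arm, as the interface text tells. Its arguments: {"type":"object","properties":{"moves":{"type":"array","items":{"type":"number"}}},"required":["moves"]}

```bash
mkdir -p pics; ls; cat > h.py <<'E'
import numpy as np, cv2
from bench import ctrl
def cam(n,save=None):
    c=ctrl.camera(n); c['R']=np.array(c['R']);c['t']=np.array(c['t'])
    if save: cv2.imwrite('pics/'+save,c['pixels'][:,:,::-1])
    return c
def toz(c,p,z):
    d=c['R'].T@np.array([(p[0]-c['cx'])/c['fx'],(p[1]-c['cy'])/c['fy'],1.]); o=-c['R'].T@c['t']
    return o+d*(z-o[2])/d[2]
def tri(obs):
    A=np.zeros((3,3));b=np.zeros(3)
    for c,p in obs:
        d=c['R'].T@np.array([(p[0]-c['cx'])/c['fx'],(p[1]-c['cy'])/c['fy'],1.]); d/=np.linalg.norm(d); o=-c['R'].T@c['t']
        M=np.eye(3)-np.outer(d,d);A+=M;b+=M@o
    return np.linalg.solve(A,b)
def proj(c,X):
    q=c['R']@np.array(X,float)+c['t']; return np.array([c['fx']*q[0]/q[2]+c['cx'],c['fy']*q[1]/q[2]+c['cy']])
E
python3 - <<'E'
from h import *
np.set_printoptions(precision=1,suppress=True)
cs={n:cam(n,n+'0.png') for n in('top','side','wrist')}
a=cv2.imread('pics/top0.png');b=cv2.imread('pics/side0.png')
for n,c in cs.items(): print(n,c['fx'],-c['R'].T@c['t'],c['R'][2])
for t in['coupon','mark','handle','clamp_foot','vise','stand','stand_hole','punch','vise_post','punch_point','vise_bed']:
  for n in cs:
    r=ctrl.search_frame(n,t)
    print(t,n,[(np.round(q['point']),round(q['confidence'],2)) for q in r[:5]])
E
```

```text
pics
top 488.3517464243615 [ 157.1  182.9 1795.2] [ 0.2 -0.  -1. ]
side 459.73764018020466 [  98.  1284.4  743.9] [ 0.3 -0.8 -0.5]
wrist 321.6730659744414 [ 317.7 -543.7  374.4] [-0.3 -0.1 -1. ]
coupon top [(array([152., 216.]), 0.84), (array([233., 172.]), 0.65), (array([212., 211.]), 0.55)]
coupon side [(array([252., 250.]), 0.87), (array([230., 308.]), 0.69), (array([211., 228.]), 0.67)]
coupon wrist []
mark top [(array([153., 214.]), 0.94), (array([234., 170.]), 0.93), (array([210., 206.]), 0.53)]
mark side [(array([213., 224.]), 0.95), (array([227., 310.]), 0.75), (array([251., 251.]), 0.69), (array([261., 201.]), 0.23)]
mark wrist []
handle top []
handle side []
handle wrist []
clamp_foot top []
clamp_foot side []
clamp_foot wrist []
vise top [(array([279., 195.]), 0.95)]
vise side [(array([264., 201.]), 0.76)]
vise wrist []
stand top [(array([348., 196.]), 0.73), (array([358., 164.]), 0.39)]
stand side [(array([287., 161.]), 0.73)]
stand wrist []
stand_hole top [(array([350., 194.]), 0.77), (array([278., 188.]), 0.36)]
stand_hole side [(array([284., 165.]), 0.92)]
stand_hole wrist []
punch top [(array([354., 193.]), 0.61)]
punch side [(array([284., 146.]), 0.65)]
punch wrist []
vise_post top [(array([275., 199.]), 0.68)]
vise_post side [(array([263., 203.]), 0.61)]
vise_post wrist []
punch_point top [(array([350., 195.]), 0.5)]
punch_point side [(array([286., 163.]), 0.6)]
punch_point wrist []
vise_bed top [(array([277., 197.]), 0.91)]
vise_bed side [(array([263., 202.]), 0.89)]
vise_bed wrist []
```

```bash
python3 -c "
import cv2
print(cv2.imwrite('pics/t0b.png',cv2.resize(cv2.imread('pics/top0.png'),(800,600))),cv2.imwrite('pics/s0b.png',cv2.resize(cv2.imread('pics/side0.png'),(800,600))))"
```

```text
True True
```

View pics/t0b.png

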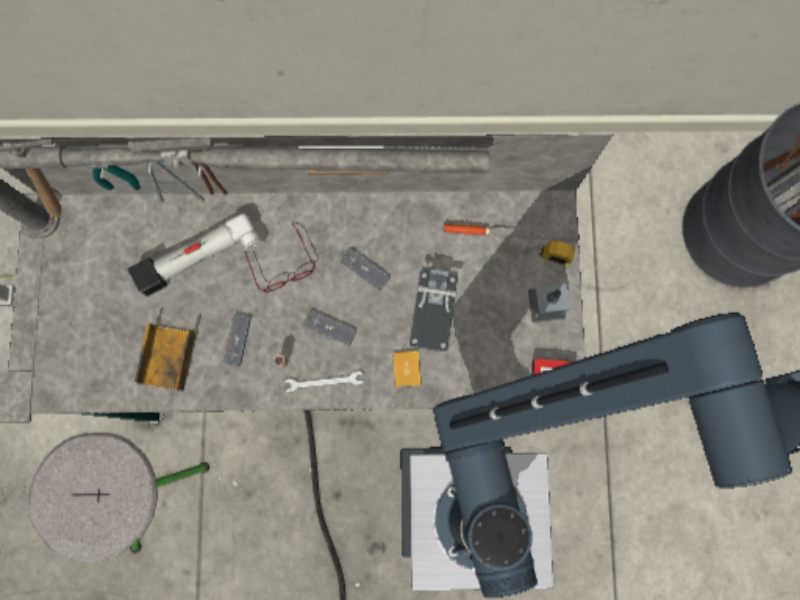

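View pics/s0b.png

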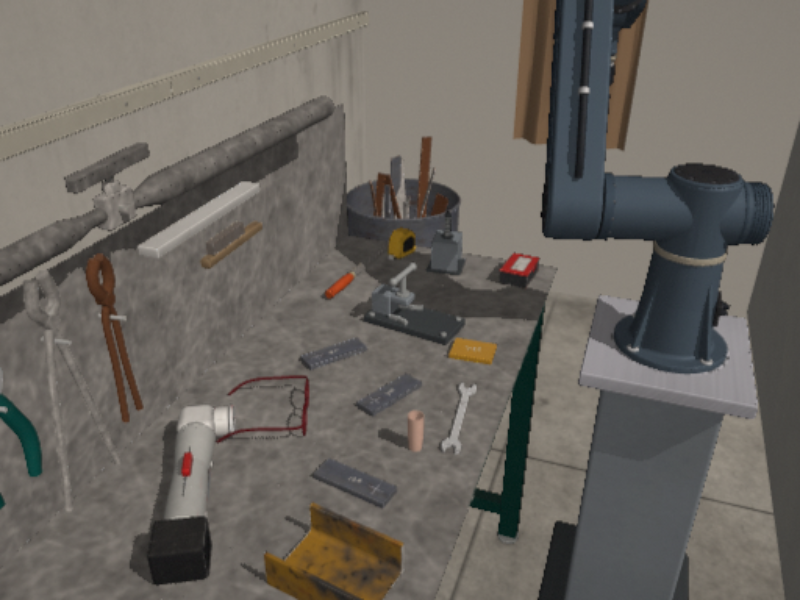

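The top view shows three look-alike coupons at about (152,216), (211,208) and (233,171) px. The vise is at (279,195) with its open front towards the robot, and the stand with the punch is at (350,194). The middle coupon looks nearest to the base.

```bash
python3 - <<'E'
from h import *
np.set_printoptions(precision=1,suppress=True)
c=cam('top');s=cam('side');w=cam('wrist')
for p in [(152,216),(212,208),(233,172)]:
  X=toz(c,p,10);print(X,np.hypot(*X[:2]))
print('side coupon',toz(s,(252,250),10),toz(s,(230,308),10))
for n,z,p in [('vise bed front',15,(275,222)),('vise arm',60,(279,188)),('stand',75,(350,193))]: print(n,toz(c,p,z))
print('stand tri',tri([(c,(350,194)),(s,(284,165))]))
print('wristcam axes',w['R'],ctrl.get_state()['eef_rot'],w['cx'],w['cy'])
from scipy.spatial.transform import Rotation as R
print(R.from_quat(ctrl.get_state()['eef_rot']).as_matrix())
m=ctrl.trace('top','coupon')
for q in m: 
  r=cv2.minAreaRect(np.argwhere(q['mask'])[:,::-1].astype(np.float32)); b=cv2.boxPoints(r)
  print(q['confidence'],[toz(c,x,10)[:2] for x in b])
m=ctrl.trace('top','vise')
for q in m[:1]: 
  print([toz(c,x,15)[:2] for x in cv2.boxPoints(cv2.minAreaRect(np.argwhere(q['mask'])[:,::-1].astype(np.float32)))])
E
```

```text
[423.4 559.   10. ] 701.2691579285201
[451.  338.6  10. ] 563.9579927943005
[587.  260.7  10. ] 642.3399744573624
side coupon [440.3 342.2  10. ] [411.6 566.3  10. ]
vise bed front [395.6 106.6  15. ]
vise arm [513.8  91.9  60. ]
stand [ 489.9 -162.6   75. ]
stand tri [ 500.5 -173.    19.4]
wristcam axes [[ 0.4 -0.9 -0. ]
 [-0.9 -0.4  0.3]
 [-0.3 -0.1 -1. ]] [ 1.   0.2 -0.   0. ] 257.76610607646523 192.17141654457976
[[ 0.9  0.4 -0. ]
 [ 0.4 -0.9 -0. ]
 [-0.   0.  -1. ]]
0.74 [array([450.9, 407.9]), array([489.4, 391.4]), array([438.4, 280.6]), array([400.2, 297.5])]
0.57 [array([365.8, 592.1]), array([482.8, 572.6]), array([473.7, 529.8]), array([356.9, 549.8])]
0.53 [array([608.4, 322.2]), array([644.7, 294.7]), array([567.2, 199.2]), array([531.4, 226.9])]
[array([400.5, 154.8]), array([588.4, 125.7]), array([573.9,  32.6]), array([386.3,  63.4])]
```

```bash
cat >> h.py <<'E'
from scipy.spatial.transform import Rotation as Ro
def st():
    s=ctrl.get_state(); M=Ro.from_quat(s['eef_rot']).as_matrix()
    return s,np.array(s['tcp_pos']),M,np.degrees(np.arctan2(M[1,0],M[0,0]))
def go(target,yaw=None):
    s,p,M,y=st(); d=M.T@(np.array(target)-p)
    print('t',round(s['time_s'],2),'p',p.round(1),'yaw',round(y,2),'tilt',M[:,2].round(3),'F',np.round(s['wrist_force'],1),'gap',round(s['finger_gap'],3),'j',np.round(s['joints'],2))
    print('shift mm',d.round(1),'rows>=',np.linalg.norm(d)/62.5,'twist',None if yaw is None else (y-yaw+180)%360-180)
E
python3 -c "
from h import *
go([450,-40,251],0)"
```

```text
t 2.05 p [ 245.6 -574.7  231.3] yaw 23.14 tilt [ 0. -0. -1.] F [ 0.1  0.2 -0.9] gap 0.998 j [-1.35  0.53  1.43  0.    1.18 -0.18]
shift mm [ 398.1 -411.4  -19.7] rows>= 9.164517329887602 twist 23.136122404654913
```

Call:
arm_command(moves=[1,0.04,-0.041,-0.002,0,1,0.04,-0.041,-0.002,0,1,0.04,-0.041,-0.002,0,1,0.04,-0.041,-0.002,0,1,0.04,-0.041,-0.002,0,1,0.04,-0.041,-0.002,0,1,0.04,-0.041,-0.002,0,1,0.04,-0.041,-0.002,0,1,0.04,-0.041,-0.002,0,1,0.038,-0.041,-0.002,0,1,0,0,0,10,1,0,0,0,10,1,0,0,0,3,1,0,0,0,0])

```text
time_s: 3.8
tcp_pos: [450.6, -41.2, 251.5]
eef_rot: [1.0, 0.002, 0.0, 0.0]
wrist_force: [0.4, -0.3, 0.5]
finger_gap: 1.001
finger_force: 0.0
```

```bash
python3 - <<'E'
from h import *
go([450,200,251],0)
c=cam('wrist','w1.png')
for t in['stand_hole','punch','handle','mark']:
    r=ctrl.search_frame('wrist',t)
    print(t,[(np.round(q['point'],1),round(q['confidence'],2)) for q in r[:4]])
for t,X in[('stand',(495,-165,75)),('vise',(512,91,105))]: print(t,proj(c,X))
cv2.imwrite('pics/w1b.png',cv2.resize(cv2.imread('pics/w1.png'),(800,600)))
E
```

```text
t 3.8 p [450.6 -41.2 251.5] yaw 0.19 tilt [ 0. -0. -1.] F [ 0.4 -0.3  0.5] gap 1.001 j [-0.34  0.27  1.82 -0.    1.05  1.23]
shift mm [ 2.000e-01 -2.412e+02  4.000e-01] rows>= 3.859351975262488 twist 0.19069835844982208
stand_hole [(array([374.1, 107.8]), 0.61), (array([136.6, 110.2]), 0.27)]
punch [(array([404.2, 124. ]), 0.76)]
handle [(array([ 98.2, 106.5]), 0.77)]
mark [(array([16.5, 49.1]), 0.87)]
stand [384.13940788 125.81638409]
vise [107.0134533  108.63388158]
```

View pics/w1b.png

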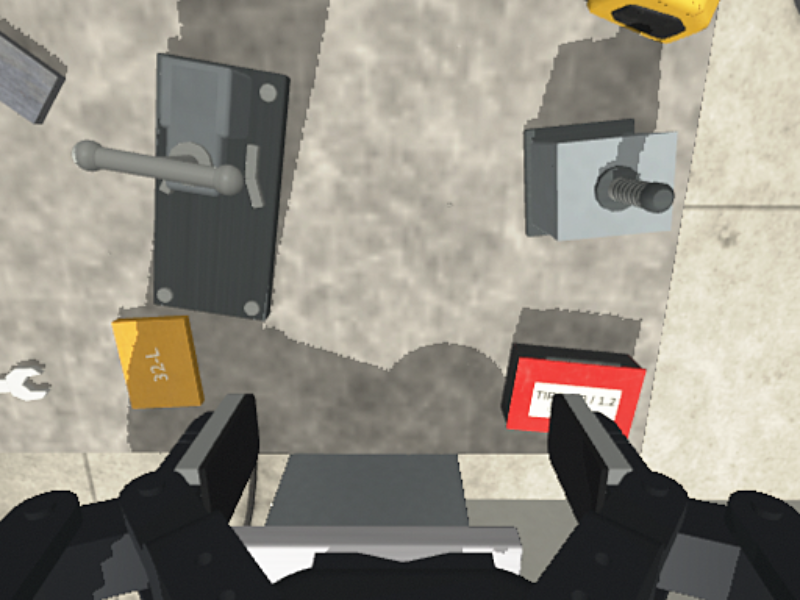

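The wrist picture shows the vise, with handle balls at about (56,99) and (147,115) px, the punch in its stand (collar at about (394,121) px), and the bed's bolt heads.

Call:
arm_command(moves=[1,0,-0.05,0,0,1,-0.004,-0.05,0,0,1,-0.007,-0.05,0,0,1,-0.009,-0.05,0,0,1,-0.01,-0.05,0,0,1,0,-0.021,0,0,1,0,0,0,0,1,0,0,0,0])

```text
time_s: 5.05
tcp_pos: [419.8, 229.0, 251.2]
eef_rot: [1.0, 0.001, -0.0, 0.0]
wrist_force: [1.0, -0.2, -0.2]
finger_gap: 0.997
finger_force: 0.0
```

```bash
python3 - <<'E'
from h import *
np.set_printoptions(precision=1,suppress=True)
go([450,200,251],0)
c=cam('wrist','w2.png')
import pickle; pickle.dump(c,open('w2.pkl','wb'))
for t in['handle','mark','coupon','vise']:
    for q in ctrl.trace('wrist',t)[:3]:
        r=cv2.boxPoints(cv2.minAreaRect(np.argwhere(q['mask'])[:,::-1].astype(np.float32)))
        print(t,round(q['confidence'],2),np.array(q['point']),r.tolist()if t!='coupon' else [toz(c,x,10)[:2].round(1) for x in r], 'z10',toz(c,q['point'],10))
cv2.imwrite('pics/w2b.png',cv2.resize(cv2.imread('pics/w2.png'),(800,600)))
E
```

```text
t 5.05 p [419.8 229.  251.2] yaw 0.13 tilt [-0. -0. -1.] F [ 1.  -0.2 -0.2] gap 0.997 j [ 0.3  0.3  1.8 -0.   1.1  1.8]
shift mm [30.1 29.   0.2] rows>= 0.6689191917326801 twist 0.12932961791290154
handle 0.69 [417.8  70.3] [[361.1488342285156, 70.69135284423828], [365.1513977050781, 49.73678970336914], [473.4473571777344, 70.42253875732422], [469.4447937011719, 91.37710571289062]] z10 [518.5  49.8  10. ]
mark 0.96 [252.1  12.3] [[198.6951446533203, 0.3683757781982422], [224.6090545654297, -30.944255828857422], [285.9654541015625, 19.833452224731445], [260.051513671875, 51.14608383178711]] z10 [575.8 235.4  10. ]
mark 0.87 [156.3 131.3] [[101.76747131347656, 125.4499740600586], [116.65409851074219, 93.4437484741211], [213.8008270263672, 138.62826538085938], [198.91419982910156, 170.63449096679688]] z10 [449.8 349.3  10. ]
mark 0.71 [377.9  87. ] [[312.8663330078125, 170.9404296875], [353.7332763671875, -10.295439720153809], [484.7015380859375, 19.236618041992188], [443.8345947265625, 200.4724884033203]] z10 [500.5  92.5  10. ]
coupon 0.95 [252.7  17.9] [array([586.3, 292.3]), array([
[... 306 characters left out ...]
y([442. , 281.7]), array([403. , 301.4])] z10 [450.8 347.2  10. ]
vise 0.48 [158.2 129.4] [[101.33717346191406, 125.56031799316406], [116.35829162597656, 92.86732482910156], [214.21412658691406, 137.82810974121094], [199.19300842285156, 170.52110290527344]] z10 [452.1 346.8  10. ]
vise 0.28 [415.8  70.7] [[361.13128662109375, 70.67308807373047], [365.2156982421875, 49.53030776977539], [473.05487060546875, 70.36287689208984], [468.970458984375, 91.50566101074219]] z10 [518.  52.  10.]
vise 0.16 [ 65.  207.6] [[38.595848083496094, 209.73573303222656], [82.3056869506836, 184.2383270263672], [93.7668228149414, 203.88600158691406], [50.056983947753906, 229.38340759277344]] z10 [352.9 475.   10. ]
```

View pics/w2b.png

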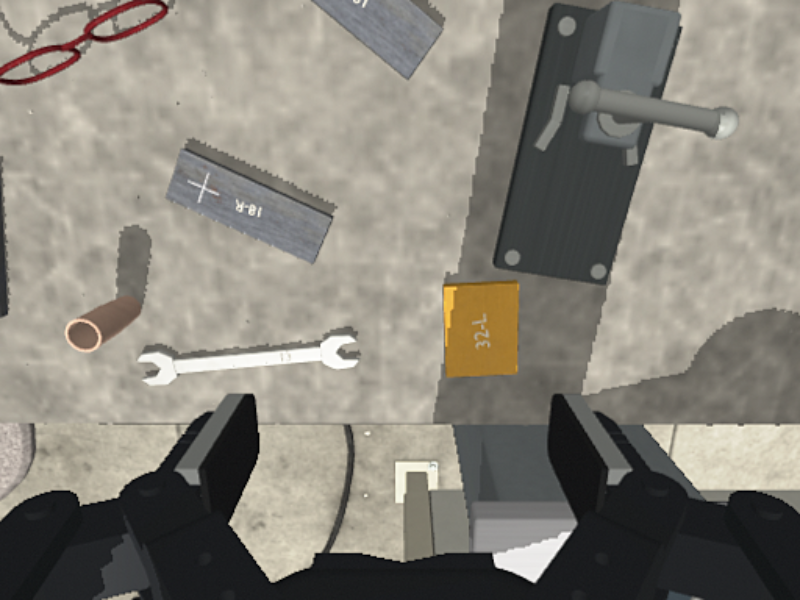

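The wrist picture shows the target coupon "18-R" with its cross at (130,120) px on the left (+y) end. The vise's front bolts are at (328,164) and (383,173), and the handle balls at (373,63) and (462,78).

```bash
python3 - <<'E'
from h import *
import pickle
np.set_printoptions(precision=1,suppress=True)
c2=pickle.load(open('w2.pkl','rb')); c1=dict(c2)
C2=-c2['R'].T@c2['t']; C1=C2+np.array([450.6-419.8,-41.2-229,.3]); c1['t']=-c1['R']@C1
k=1.5625
f=lambda *p:np.array(p)/k
def T(n,a,b): X=tri([(c1,f(*a)),(c2,f(*b))]); print(n,X, 'res',proj(c1,X)-f(*a)); return X
a=T('boltL',(165,295),(512,257));b=T('boltR',(251,307),(598,271))
l=T('ball+y',(87,155),(583,98));r=T('ball-y',(230,180),(722,121))
print('handle ctr',(l+r)/2,'len',np.linalg.norm(l-r))
a=T('corL',(153,303),(495,264));b=T('corR',(267,320),(607,284))
co=[toz(c2,f(*p),10) for p in[(185,148),(335,213),(315,263),(167,197)]]
m=toz(c2,f(203,187),10); print(np.array(co),'ctr',np.mean(co,0),'mark',m)
d=co[0]+co[3]-co[1]-co[2];print('len',np.linalg.norm(d)/2,'yaw mark',np.degrees(np.arctan2(d[1],d[0])),'wid',np.linalg.norm(co[0]-co[3]),np.linalg.norm(co[1]-co[2]))
print('bed edge at z15',[toz(c1,f(*p),15) for p in[(153,303),(267,320)]],[toz(c2,f(*p),15) for p in[(495,264),(607,284),(552,3)]], toz(c1,f(290,76),15))
# stand
for z in(81,):print('collar',toz(c1,f(615,188),z))
print('cap',[toz(c1,f(656,197),z) for z in (135,)])
print('plate',[toz(c1,f(*p),75) for p in[(557,240),(677,232)]])
E
```

```text
boltL [411.9 145.2  18.7] res [-0.  -0.2]
boltR [401.8  78.4  19.3] res [0.  0.2]
ball+y [519.6 133.1 106.9] res [0.1 0.5]
ball-y [507.3  56.  105.9] res [-0.1 -0.7]
handle ctr [513.4  94.5 106.4] len 78.08536642539161
corL [405.  157.2  15.6] res [-0.1 -0.8]
corR [389.6  68.   14.5] res [-0.  -0.1]
[[491.2 388.9  10. ]
 [444.1 280.6  10. ]
 [405.  297.9  10. ]
 [455.8 407.   10. ]] ctr [449.  343.6  10. ] mark [463.2 379.   10. ]
len 119.20714626471329 yaw mark 65.75539887734675 wid 39.86117173303789 42.781668343212885
bed edge at z15 [array([403.8, 157.5,  15. ]), array([389.7,  67.9,  15. ])] [array([405.8, 157.3,  15. ]), array([389.9,  68.3,  15. ]), array([584.7, 129.8,  15. ])] [570.3  37.5  15. ]
collar [ 500.7 -171.3   81. ]
cap [array([ 501.1, -170.4,  135. ])]
plate [array([ 467.1, -140.7,   75. ]), array([ 472.6, -217.2,   75. ])]
```

Call:
arm_command(moves=[1,0,0,0.018,-9.4,1,0,0,0.018,-9.4,1,0,0,0.018,-9.4,1,0,0,0.018,-9.4,1,0,0,0.018,-9.4,1,0,0,0.018,-9.4,1,0,0,0.018,-9.2,1,0.047,-0.007,0,0,1,0.047,-0.007,0,0,1,0.048,-0.007,0,0,1,0,0,0,0,1,0,0,0,0])

```text
time_s: 6.8
tcp_pos: [458.4, 366.7, 124.9]
eef_rot: [0.84, 0.543, -0.001, 0.0]
wrist_force: [-0.4, -0.3, -0.2]
finger_gap: 1.0
finger_force: 0.0
```

```bash
python3 - <<'E'
from h import *
np.set_printoptions(precision=1,suppress=True)
go([459,367,0.5],65.75)
c=cam('wrist','w3.png')
for q in ctrl.search_frame('wrist','mark')[:2]: print(q['confidence'],q['point'],toz(c,q['point'],10))
print('exp mark px',proj(c,[463.5,378,10]))
cv2.imwrite('pics/w3b.png',cv2.resize(cv2.imread('pics/w3.png'),(800,600)))
E
```

```text
t 6.8 p [458.4 366.7 124.9] yaw 65.73 tilt [-0. -0. -1.] F [-0.4 -0.3 -0.2] gap 1.0 j [ 0.5  0.6  1.6 -0.   0.9  0.9]
shift mm [  0.7   0.5 124.4] rows>= 1.990315630648694 twist -0.019743020849858794
0.94 [37.8, 2.3] [372.1 555.5  10. ]
0.62 [445.8, 222.4] [594.4 269.8  10. ]
exp mark px [257.8 172.3]
```

View pics/w3b.png

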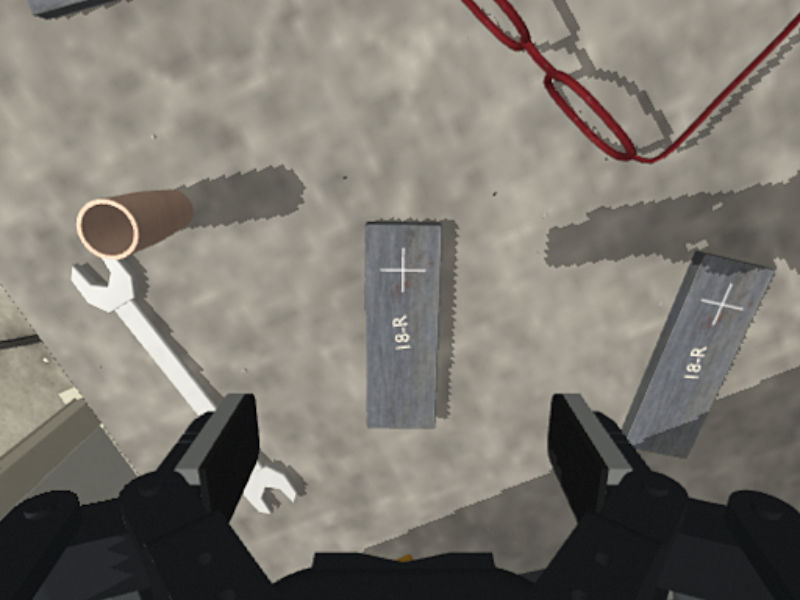

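The cross is at (258,173) px, exactly where predicted, and the coupon is aligned with the fingers. I'll descend and grip.

Call:
arm_command(moves=[0.75,0,0,0.04,0,0.75,0,0,0.04,0,0.75,0,0,0.03,0,0.75,0,0,0.01,0,0.75,0,0,0.004,0,0,0,0,0,0,0,0,0,0,0,0,0,0,0,0,0,0,0,0,0,0,0,0,0,0])

```text
time_s: 8.15
tcp_pos: [459.8, 368.0, 2.9]
eef_rot: [0.84, 0.543, 0.001, 0.0]
wrist_force: [-0.7, -1.5, 6.7]
finger_gap: 0.441
finger_force: 60.7
```

```bash
python3 - <<'E'
from h import *
go([459,367,100],65.75); print(ctrl.get_state()['finger_force'])
E
```

```text
t 8.15 p [459.8 368.    2.9] yaw 65.74 tilt [ 0.002  0.001 -1.   ] F [-0.7 -1.5  6.7] gap 0.441 j [ 0.49  0.81  1.67 -0.    0.66  0.91]
shift mm [ -1.1  -0.1 -97.1] rows>= 1.5533376678641189 twist -0.009627623267220997
60.71824908256531
```

Call:
arm_command(moves=[0,0,0,-0.015,0,0,0,0,-0.03,0,0,0,0,-0.04,0,0,0,0,-0.012,-5,0,0,0,0,-10,0,0,0,0,-10,0,0,0,0,-10,0,0,0,0,-10,0,0,0,0,-10,0,0,0,0,-10,0,0,0,0,-10,0,0,0,0,-10,0,0,0,0,-10,0,0,0,0,-10,0,0,0,0,-10,0,0,0,0,0,0,0,0,0,0])

```text
time_s: 10.28
tcp_pos: [458.8, 367.6, 98.5]
eef_rot: [-0.005, 1.0, -0.0, -0.0]
wrist_force: [1.1, 0.2, -3.6]
finger_gap: 0.443
finger_force: 60.9
```

```bash
python3 - <<'E'
from h import *
go([398.6,112.8,100],170.8); print(ctrl.get_state()['finger_force'])
E
```

```text
t 10.28 p [458.8 367.6  98.5] yaw -179.4 tilt [-0. -0. -1.] F [ 1.1  0.2 -3.6] gap 0.443 j [ 0.49  0.66  1.64  0.    0.85 -1.1 ]
shift mm [  62.8 -254.2   -1.5] rows>= 4.189718907494295 twist 9.799962256598178
60.93209981918335
```

Call:
arm_command(moves=[0,0,0,0,9.8,0,0,0,0,0,0,0.004,-0.04,0,0,0,0.004,-0.052,0,0,0,0.004,-0.052,0,0,0,0.004,-0.052,0,0,0,0.003,-0.045,0,0,0,0.0,-0.02,0,0,0,0,0,0,0,0,0,0,0,0])

```text
time_s: 11.52
tcp_pos: [399.9, 113.3, 98.6]
eef_rot: [0.079, 0.997, 0.0, 0.001]
wrist_force: [0.1, -0.5, -4.1]
finger_gap: 0.443
finger_force: 61.2
```

```bash
python3 - <<'E'
from h import *
np.set_printoptions(precision=1,suppress=True)
go([398.6,112.8,24],170.8)
c=cam('wrist','w4.png')
print(ctrl.search_frame('wrist','mark')[:2])
t=cam('top','t4.png'); 
a=cv2.resize(t['pixels'][150:250,220:320,::-1],(400,400),interpolation=cv2.INTER_CUBIC)
b=cv2.resize(c['pixels'][:,:,::-1],(400,300))
s=cam('side','s4.png'); d=cv2.resize(s['pixels'][160:260,200:330,::-1],(400,300))
cv2.imwrite('pics/m4.png',np.vstack([np.hstack([b,d]),np.hstack([a[:300],a[100:]])]))
E
```

```text
t 11.53 p [399.9 113.3  98.6] yaw 170.98 tilt [ 0.  0. -1.] F [ 0.1 -0.5 -4.1] gap 0.443 j [ 0.   0.5  2.1  0.   0.6 -1.4]
shift mm [ 1.4 -0.7 74.6] rows>= 1.1931958075586515 twist 0.17848055248845185
[{'point': [255.5, 269.4], 'confidence': 0.76}, {'point': [503.6, 363.5], 'confidence': 0.48}]
```

View pics/m4.png

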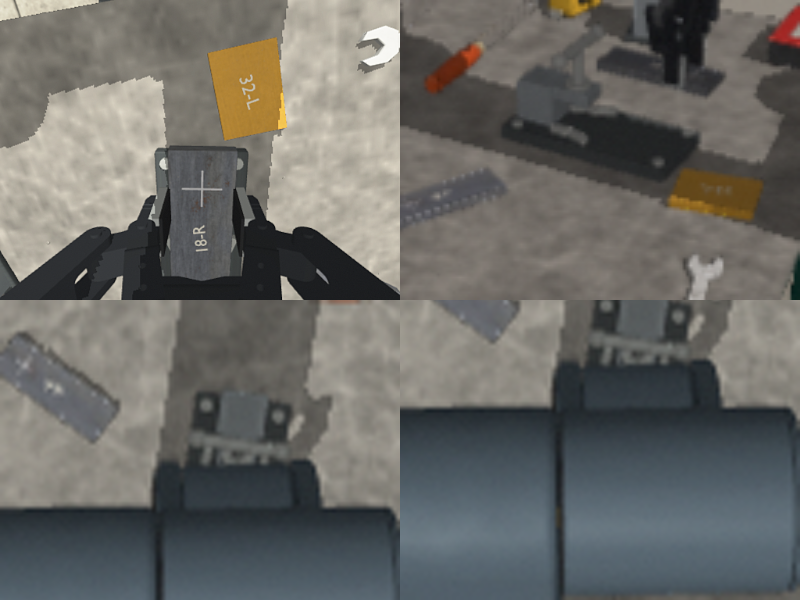

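The wrist view (top left) shows the held coupon lined up over the bed between the two front bolts. I'll lower it, then slide it in.

Call:
arm_command(moves=[0,0.0,-0.0005,0.04,0.2,0,0,0,0.025,0,0,0,0,0.009,0,0,0,0,0,0,0,-0.008,0,0,0,0,-0.008,0,0,0,0,-0.008,0,0,0,0,0,0,0,0,0,0,0,0.003,0,0,0,0,0.002,0,0,0,0,0,0])

```text
time_s: 13.1
tcp_pos: [422.2, 108.7, 19.0]
eef_rot: [0.081, 0.997, -0.0, -0.001]
wrist_force: [-0.1, -0.3, -2.8]
finger_gap: 0.441
finger_force: 61.2
```

```bash
python3 - <<'E'
from h import *
go([514.5-66.4*.987,94+66.4*.16,18.5],170.8)
c=cam('wrist'); print(ctrl.search_frame('wrist','mark')[:1]); p=ctrl.search_frame('wrist','mark')[0]['point']; print(toz(c,p,26))
E
```

```text
t 13.1 p [422.2 108.7  19. ] yaw 170.74 tilt [-0.001  0.    -1.   ] F [-0.1 -0.3 -2.8] gap 0.441 j [-0.01  0.71  2.05  0.    0.38 -1.41]
shift mm [-27.    0.3   0.5] rows>= 0.43256847960373596 twist -0.059441906775191455
[{'point': [259.5, 268.7], 'confidence': 0.62}]
[426.78512534 108.73527196  26.        ]
```

Call:
arm_command(moves=[0,-0.005,0,0,0,0,-0.005,0,0,0,0,-0.005,0,0,0,0,-0.005,0,0,0,0,-0.003,0,0,0,0,0,0,0,0])

```text
time_s: 14.0
tcp_pos: [445.8, 104.8, 19.3]
eef_rot: [0.081, 0.997, 0.0, 0.0]
wrist_force: [-0.1, 0.1, -3.0]
finger_gap: 0.443
finger_force: 61.2
```

Call:
arm_command(moves=[0,-0.002,0,0,0,0,-0.002,0,0,0])

```text
time_s: 14.25
tcp_pos: [447.8, 104.4, 19.2]
eef_rot: [0.081, 0.997, -0.0, -0.002]
wrist_force: [-3.3, 1.2, -3.4]
finger_gap: 0.442
finger_force: 61.3
```

```bash
python3 - <<'E'
from h import *
go([514.5-66.4*.987,94+66.4*.16,18.5],170.8)
E
```

```text
t 14.25 p [447.8 104.4  19.2] yaw 170.75 tilt [-0.004  0.    -1.   ] F [-3.3  1.2 -3.4] gap 0.442 j [-0.01  0.71  1.99  0.    0.44 -1.42]
shift mm [-1.1  0.4  0.7] rows>= 0.02151680113273562 twist -0.04634742266321723
```

Call:
arm_command(moves=[0,0,0,0.001,0,0,0,0,0.001,0,0,-0.001,0,0,0,0,0,0,0,0])

```text
time_s: 14.75
tcp_pos: [447.8, 104.4, 17.9]
eef_rot: [0.081, 0.997, -0.0, -0.002]
wrist_force: [-6.3, 0.8, 6.8]
finger_gap: 0.442
finger_force: 62.4
```

Call:
arm_command(moves=[0,-0.001,0,0,0,0,0,0,0,0])

```text
time_s: 15.0
tcp_pos: [447.8, 104.4, 17.9]
eef_rot: [0.081, 0.997, -0.0, -0.003]
wrist_force: [-6.8, 2.0, 8.3]
finger_gap: 0.441
finger_force: 62.5
```

Call:
arm_command(moves=[0.5,0,0,0,0,0.7,0,0,0,0,0.7,0,0,0,0,0.7,0,0,-0.004,0,0.7,0,0,-0.03,0,0.7,0,0,-0.045,0,0.7,0,0,-0.045,10,0.7,0,0,-0.02,10,0.7,0,0,-0.01,10,0.7,0,0,0,10,0.7,0,0,0,10,0.7,0,0,0,10,0.7,0,0,0,10,0.7,0,0,0,10,0.7,0,0,0,10,0.7,0,0,0,0,0.7,0,0,0,0])

```text
time_s: 17.12
tcp_pos: [451.4, 103.9, 171.4]
eef_rot: [0.761, 0.649, 0.0, 0.0]
wrist_force: [0.3, 0.4, 1.1]
finger_gap: 0.704
finger_force: 0.0
```

```bash
python3 - <<'E'
from h import *
np.set_printoptions(precision=1,suppress=True)
go([513.4,94.4,150],80.9)
c=cam('wrist','w5.png'); import pickle; pickle.dump(c,open('w5.pkl','wb'))
O=np.array([513.4,94.4,0]);ex=np.array([.9871,-.1599,0])
print('exp mark',proj(c,O-77*ex+[0,0,25]),ctrl.search_frame('wrist','mark')[:2])
ey=np.array([.1599,.9871,0]);print('exp balls',[proj(c,O+s*38*ey+[0,0,105]) for s in(1,-1)])
cv2.imwrite('pics/w5b.png',cv2.resize(cv2.imread('pics/w5.png'),(800,600)))
E
```

```text
t 17.12 p [451.4 103.9 171.4] yaw 80.87 tilt [ 0. -0. -1.] F [0.3 0.4 1.1] gap 0.704 j [-0.   0.4  1.9 -0.   0.8  0.1]
shift mm [ 0.4 62.7 21.4] rows>= 1.0604999680477325 twist -0.026098208657771238
exp mark [242.3 176.4] [{'point': [264.9, 176.0], 'confidence': 0.64}, {'point': [366.8, 15.6], 'confidence': 0.59}]
exp balls [array([352.7, 152.4]), array([343.2, 255.1])]
```

View pics/w5b.png

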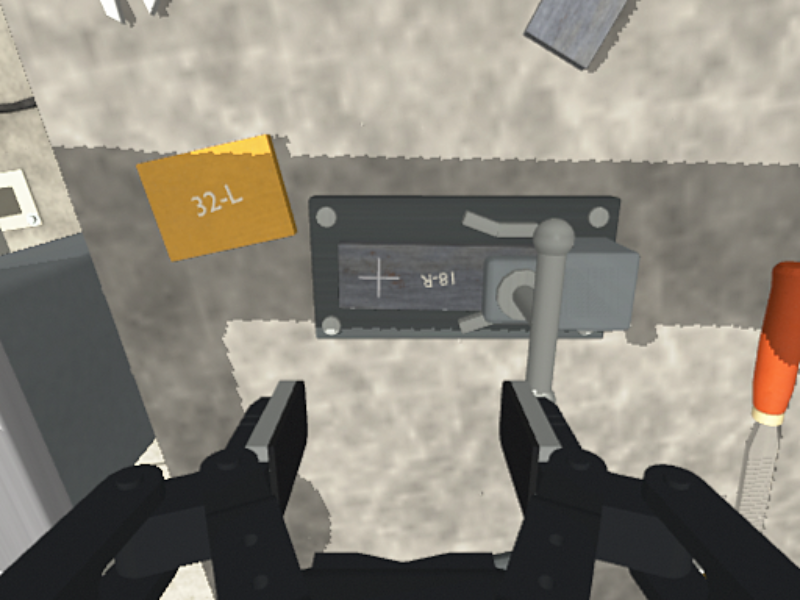

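The coupon lies between the guides against the post, with its cross at (243,177) px as predicted. The handle's near ball is at (354,152). Next I'll pinch the bar.

Call:
arm_command(moves=[0.5,0,0.035,0,0,0.5,0,0.0285,0,0,0.5,0,0,0.04,0,0.5,0,0,0.03,0,0.5,0,0,0.011,0,0,0,0,0,0,0,0,0,0,0,0,0,0,0,0,0,0,0,0,0,0,0,0,0,0])

```text
time_s: 18.48
tcp_pos: [513.4, 93.9, 91.1]
eef_rot: [0.762, 0.648, -0.0, -0.0]
wrist_force: [-4.9, 0.5, 6.5]
finger_gap: 0.119
finger_force: 59.3
```

```bash
python3 - <<'E'
from h import *
go([514.4,94.2,90],80.9);s=ctrl.get_state();print(s['finger_force'],s['torque'],s['joints'])
E
```

```text
t 18.48 p [513.4  93.9  91.1] yaw 80.74 tilt [-0.001  0.    -1.   ] F [-4.9  0.5  6.5] gap 0.119 j [-0.03  0.61  1.81  0.    0.73  0.13]
shift mm [0.4 1.  1.1] rows>= 0.02402847170542593 twist -0.16477417233204505
59.29873198270798 [ 0.18185268  0.6535459  -0.18476018] [-3.34808676e-02  6.08336420e-01  1.80873485e+00  3.12798364e-04
  7.25380360e-01  1.27985764e-01]
```

Call:
arm_command(moves=[0,0,-0.001,-0.001,0,0,0,0,0.0008,10,0,0,0,0.0008,10,0,0,0,0.0008,10,0,0,0,0.0008,10,0,0,0,0.0008,10,0,0,0,0.0008,10,0,0,0,0.0008,10,0,0,0,0.0007,10,0,0,0,0.0008,10,0,0,0,0.0008,10,0,0,0,0,0])

```text
time_s: 19.98
tcp_pos: [512.7, 94.9, 83.3]
eef_rot: [0.986, -0.168, -0.0, -0.001]
wrist_force: [-2.3, 4.6, 0.1]
finger_gap: 0.117
finger_force: 59.4
```

```bash
python3 - <<'E'
from h import *
go([513.4,93.9,90],80.9);s=ctrl.get_state();print(s['finger_force'],s['torque'],s['joint_torque'])
E
```

```text
t 19.98 p [512.7  94.9  83.3] yaw -19.36 tilt [-0.001  0.002 -1.   ] F [-2.3  4.6  0.1] gap 0.117 j [-0.03  0.62  1.81  0.    0.71  1.87]
shift mm [ 1.   0.7 -6.7] rows>= 0.10867716412027867 twist -100.26033590245767
59.43517863750458 [ 0.69038244  0.43930511 -0.10552842] [ -2.36933626 -40.24107456 -11.07125312  -0.90141026  -0.76180771
   0.04396134]
```

Call:
arm_command(moves=[0,0,0,0.0006,7.5,0,0,0,0.0006,7.5,0,0,0,0,0])

```text
time_s: 20.35
tcp_pos: [512.7, 95.2, 82.2]
eef_rot: [0.955, -0.295, -0.001, -0.001]
wrist_force: [-2.5, 4.9, 1.1]
finger_gap: 0.119
finger_force: 59.5
```

```bash
python3 - <<'E'
from h import *
go([513.4,93.9,90],80.9);s=ctrl.get_state();print(s['finger_force'],s['torque'],s['joint_torque'])
E
```

```text
t 20.35 p [512.7  95.2  82.2] yaw -34.32 tilt [-0.     0.002 -1.   ] F [-2.5  4.9  1.1] gap 0.119 j [-0.03  0.62  1.82  0.    0.7   2.14]
shift mm [ 1.3  0.6 -7.8] rows>= 0.12658077416287197 twist -115.22311197152015
59.48042035102844 [ 0.9291416   0.48414199 -0.00845458] [ -3.02927122 -39.96554375 -10.94237208  -1.00136943  -0.81034217
   0.13310969]
```

Call:
arm_command(moves=[0,0,0,0.0006,7.5,0,0,0,0.0006,7.5,0,0,0,0,0])

```text
time_s: 20.72
tcp_pos: [512.9, 95.3, 81.1]
eef_rot: [0.909, -0.417, -0.0, -0.001]
wrist_force: [-1.9, 5.3, 0.9]
finger_gap: 0.114
finger_force: 59.5
```

```bash
python3 - <<'E'
from h import *
go([513.4,93.9,90],80.9);s=ctrl.get_state();print(s['finger_force'],s['torque'],s['joint_torque'])
E
```

```text
t 20.73 p [512.9  95.3  81.1] yaw -49.33 tilt [ 0.     0.002 -1.   ] F [-1.9  5.3  0.9] gap 0.114 j [-0.03  0.63  1.82  0.    0.7   2.4 ]
shift mm [ 1.4  0.5 -8.9] rows>= 0.1439399369546081 twist -130.2330272862476
59.523189067840576 [ 0.96238668  0.4141393  -0.02002559] [ -3.26012649 -39.78287458 -10.73872089  -1.1116327   -0.75967921
   0.10316701]
```

Call:
arm_command(moves=[0,0,0,0.0003,4,0,0,0,0.0003,4,0,0,0,0,0])

```text
time_s: 21.1
tcp_pos: [513.0, 95.3, 80.5]
eef_rot: [0.878, -0.479, -0.0, -0.001]
wrist_force: [-2.0, 6.5, 1.6]
finger_gap: 0.114
finger_force: 59.6
```

```bash
python3 - <<'E'
from h import *
go([513.4,93.9,90],80.9);s=ctrl.get_state();print(s['finger_force'],s['torque'],s['joint_torque'])
E
```

```text
t 21.1 p [513.   95.3  80.5] yaw -57.27 tilt [ 0.     0.002 -1.   ] F [-2.   6.5  1.6] gap 0.114 j [-0.03  0.63  1.82  0.    0.7   2.54]
shift mm [ 1.4  0.4 -9.5] rows>= 0.15308583171715895 twist -138.1655173009089
59.573223888874054 [1.06063008 0.41141413 0.1461202 ] [ -3.6977604  -39.73971963 -10.62220484  -1.04378421  -0.72421499
   0.23503913]
```

Call:
arm_command(moves=[0,0,0,0.0002,3,0,0,0,0,0])

```text
time_s: 21.35
tcp_pos: [513.1, 95.3, 80.3]
eef_rot: [0.865, -0.502, -0.0, -0.001]
wrist_force: [-1.9, 6.9, 0.9]
finger_gap: 0.116
finger_force: 59.6
```

```bash
python3 - <<'E'
from h import *
go([513.4,93.9,90],80.9);s=ctrl.get_state();print(s['finger_force'],s['torque'],s['joint_torque'])
E
```

```text
t 21.35 p [513.1  95.3  80.3] yaw -60.29 tilt [ 0.     0.002 -1.   ] F [-1.9  6.9  0.9] gap 0.116 j [-0.03  0.63  1.82  0.    0.7   2.59]
shift mm [ 1.4  0.4 -9.7] rows>= 0.15638066886320226 twist -141.18887302560265
59.61659610271454 [0.99967681 0.34019268 0.09039093] [ -3.5999912  -39.81196761 -10.58668613  -1.10598732  -0.70245735
   0.12891702]
```

Call:
arm_command(moves=[0,0,0,0.0002,4,0,0,0,0,0])

```text
time_s: 21.6
tcp_pos: [513.2, 95.2, 80.1]
eef_rot: [0.847, -0.532, -0.0, -0.001]
wrist_force: [-1.2, 5.7, 0.8]
finger_gap: 0.116
finger_force: 59.6
```

```bash
python3 - <<'E'
from h import *
go([513.4,93.9,90],80.9);s=ctrl.get_state();print(s['finger_force'],s['torque'],s['joint_torque'])
E
```

```text
t 21.6 p [513.2  95.2  80.1] yaw -64.26 tilt [ 0.001  0.002 -1.   ] F [-1.2  5.7  0.8] gap 0.116 j [-0.03  0.63  1.82  0.    0.7   2.66]
shift mm [ 1.3  0.4 -9.9] rows>= 0.1596897512782695 twist -145.16177358026113
59.56266760826111 [0.94885273 0.29597884 0.10992786] [ -3.52159739 -39.9832499  -10.51431119  -0.96188329  -0.61988259
   0.21154309]
```

Call:
arm_command(moves=[0.3,0,0,0,0,0.5,0,0,0,0,0.5,0,0,0,0,0.5,0,0,-0.02,0,0.5,0,0,-0.04,0,0.5,0,0,-0.04,-10,0.5,0,0,0,-10,0.5,0,0,0,-10,0.5,0,0,0,-10,0.5,0,0,0,-10,0.5,0,0,0,-10,0.5,-0.035,0.025,0,-4.3,0.5,-0.035,0.025,0,0,0.5,0,0,0,0])

```text
time_s: 23.35
tcp_pos: [438.4, 45.7, 179.9]
eef_rot: [1.0, -0.001, -0.002, -0.0]
wrist_force: [0.7, 0.7, 0.6]
finger_gap: 0.499
finger_force: 0.0
```

```bash
python3 - <<'E'
from h import *
np.set_printoptions(precision=1,suppress=True)
go([501,-171,200],0)
c=cam('wrist','w6.png')
print([(q['point'],q['confidence']) for q in ctrl.search_frame('wrist','mark')[:3]])
O=np.array([513.2,94.6,0]);ex=np.array([.9871,-.1599,0]);ey=np.array([.1599,.9871,0])
print('exp mark',proj(c,O-77*ex+[0,0,25]))
for a in(2.1,2.3,2.45,2.55):
  y=np.radians(80.8)-a; d=np.array([np.cos(y),np.sin(y),0]); print(a,[proj(c,O+s*38*d+[0,0,105-4.5*a])*1.5625 for s in(1,-1)])
cv2.imwrite('pics/w6b.png',cv2.resize(cv2.imread('pics/w6.png'),(800,600)))
E
```

```text
t 23.35 p [438.4  45.7 179.9] yaw -0.1 tilt [-0.  0. -1.] F [0.7 0.7 0.6] gap 0.499 j [-0.1  0.4  1.9 -0.   0.8  1.4]
shift mm [ 62.9 216.6 -20.4] rows>= 3.6241114362039717 twist -0.09570173290134676
[([199.6, 152.6], 0.77), ([44.3, 22.2], 0.71)]
exp mark [194.  175.5]
2.1 [array([343. ,  73.2]), array([241. , 214.8])]
2.3 [array([356.5,  87.4]), array([228.5, 202.5])]
2.45 [array([364.5,  99.5]), array([220.7, 191.8])]
2.55 [array([368.9, 108. ]), array([216.3, 184. ])]
```

View pics/w6b.png

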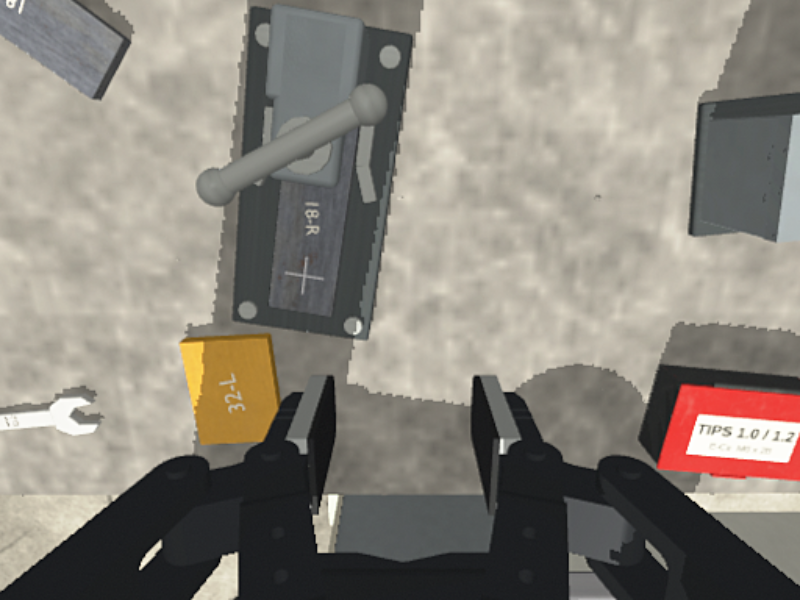

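The handle now lies at about 2.53 rad, with balls at (236,67) and (138,120) px. The coupon's cross is at (195,176) px, where it should be when seated. Next is the punch.

Call:
arm_command(moves=[0.5,0,0.05,-0.02,0,0.5,0,0.055,0,0,0.5,0,0.055,0,0,0.5,0,0.04,0,0,0.5,0,0.017,0,0,0.5,0,0,0,0,0.5,0,0,0,0])

```text
time_s: 24.32
tcp_pos: [441.3, -169.0, 199.8]
eef_rot: [1.0, 0.001, -0.0, -0.001]
wrist_force: [-0.4, -0.2, 0.0]
finger_gap: 0.497
finger_force: 0.0
```

```bash
python3 - <<'E'
from h import *
np.set_printoptions(precision=1,suppress=True)
go([501,-171,200],0)
c=cam('wrist','w7.png'); import pickle; pickle.dump(c,open('w7.pkl','wb'))
print([(q['point'],q['confidence']) for q in ctrl.search_frame('wrist','punch')[:3]])
print(np.array([proj(c,[501,-171,z])*1.5625 for z in(75,81,123,135)]))
cv2.imwrite('pics/w7b.png',cv2.resize(cv2.imread('pics/w7.png'),(800,600)))
E
```

```text
t 24.32 p [ 441.3 -169.   199.8] yaw 0.1 tilt [-0.  0. -1.] F [-0.4 -0.2  0. ] gap 0.497 j [-0.6  0.4  1.8  0.   0.9  1. ]
shift mm [59.7  2.1 -0.2] rows>= 0.9553029430732507 twist 0.10409164577356478
[([262.3, 112.3], 0.61)]
[[407.2 176.5]
 [407.2 177.4]
 [407.9 184.6]
 [408.1 187.2]]
```

View pics/w7b.png

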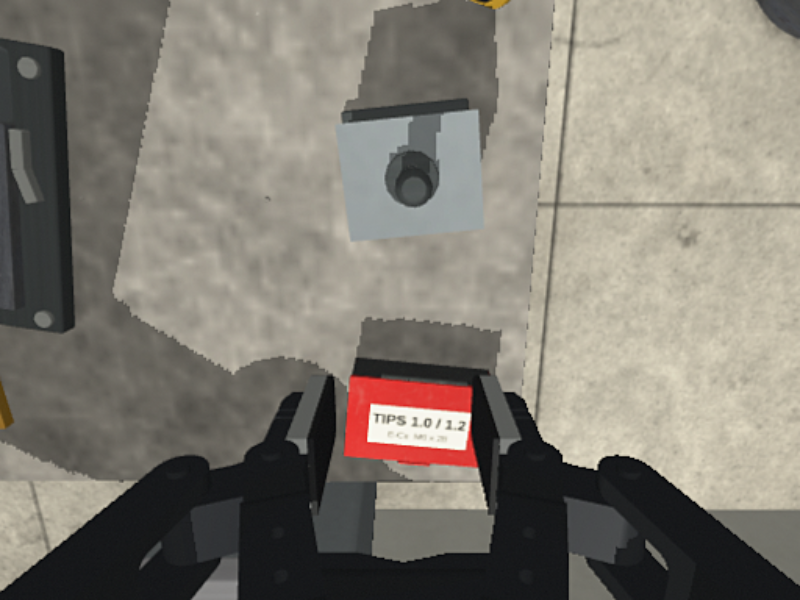

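The punch hangs upright: collar at about (263,113) px, cap at (265,120). That is about 3 px right of my estimate, so y is about -173.

Call:
arm_command(moves=[0.5,0.03,0.004,0,0,0.5,0.03,0,0,0,0.5,0,0,0.04,0,0.5,0,0,0.04,0,0.5,0,0,0.022,0,0.5,0,0,0.01,0,0,0,0,0,0,0,0,0,0,0,0,0,0,0,0,0,0,0,0,0,0,0,0,0,0])

```text
time_s: 25.8
tcp_pos: [501.6, -174.6, 88.4]
eef_rot: [1.0, 0.0, 0.0, 0.0]
wrist_force: [-0.6, 0.5, 1.7]
finger_gap: 0.148
finger_force: 63.7
```

```bash
python3 - <<'E'
from h import *
go([501,-173,200],0);s=ctrl.get_state();print(s['finger_force'],s['torque'])
E
```

```text
t 25.8 p [ 501.6 -174.6   88.4] yaw 0.03 tilt [ 0.001 -0.    -1.   ] F [-0.6  0.5  1.7] gap 0.148 j [-0.55  0.62  1.79  0.    0.73  1.02]
shift mm [  -0.5   -1.5 -111.6] rows>= 1.7857828817932087 twist 0.029254391552740344
63.69023668077881 [ 0.00496012  0.05959755 -0.01600502]
```

Call:
arm_command(moves=[0,0,0,-0.02,0,0,0,0,-0.03,0,0,0,0,-0.04,0,0,0,0,-0.02,0,0,-0.01,-0.04,0,0,0,-0.012,-0.05,0,0,0,-0.012,-0.055,0,0,0,-0.012,-0.055,0,0,0,-0.012,-0.05,0,0,0,-0.006,-0.031,0,0,0,0,0,0,0,0,0,0,0,0])

```text
time_s: 27.3
tcp_pos: [437.6, 106.2, 198.1]
eef_rot: [1.0, 0.0, 0.0, 0.0]
wrist_force: [0.3, 0.3, -1.7]
finger_gap: 0.146
finger_force: 64.0
```

```bash
python3 - <<'E'
from h import *
np.set_printoptions(precision=1,suppress=True)
go([437.2,106.9,130],0)
c=cam('wrist','w8.png'); import pickle; pickle.dump(c,open('w8.pkl','wb'))
for t in('punch_point','mark','punch'):print(t,[(q['point'],q['confidence']) for q in ctrl.search_frame('wrist',t)[:3]])
s,p,M,y=st()
print('tip exp',proj(c,p+[0,0,-75.4]),'mark exp',proj(c,[437.2,106.9,25]))
E
```

```text
t 27.3 p [437.6 106.2 198.1] yaw 0.06 tilt [ 0. -0. -1.] F [ 0.3  0.3 -1.7] gap 0.146 j [-0.   0.3  1.9 -0.   0.9  1.6]
shift mm [-0.5 -0.8 68.1] rows>= 1.0901616899129036 twist 0.055757891606646126
punch_point [([258.5, 206.0], 0.59)]
mark [([116.9, 22.1], 0.89)]
punch [([254.9, 275.6], 0.93)]
tip exp [258.4 202.5] mark exp [257.  170.6]
```

Call:
arm_command(moves=[0,0,0,0.04,0,0,0,0,0.03,0,0,0,0,0.018,0,0,0,0,0,0,0,0,0,0,0])

```text
time_s: 28.12
tcp_pos: [438.0, 106.1, 110.5]
eef_rot: [1.0, -0.0, 0.001, 0.0]
wrist_force: [0.8, 0.1, -1.5]
finger_gap: 0.146
finger_force: 64.0
```

```bash
python3 - <<'E'
from h import *
np.set_printoptions(precision=1,suppress=True)
go([437.2,106.9,106],0)
c=cam('wrist','w9.png'); import pickle; pickle.dump(c,open('w9.pkl','wb'))
s,p,M,y=st()
for t in('punch_point','mark'):print(t,[(q['point'],q['confidence']) for q in ctrl.search_frame('wrist',t)[:3]])
print('tip exp',proj(c,p+[0,0,-75.4]),'mark exp',proj(c,[437.2,106.9,25]))
s2=cam('side','s9.png'); pickle.dump(s2,open('s9.pkl','wb'))
for t in('punch_point','mark'):print(t,[(q['point'],q['confidence']) for q in ctrl.search_frame('side',t)[:3]])
print('side tip exp',proj(s2,p+[0,0,-75.4]),'mark',proj(s2,[437.2,106.9,25]))
a=c['pixels'][130:280,180:340,::-1]; b=s2['pixels'][160:260,220:320,::-1]
cv2.imwrite('pics/m9.png',np.hstack([cv2.resize(a,(480,450),interpolation=cv2.INTER_CUBIC),cv2.resize(b,(320,320),interpolation=cv2.INTER_CUBIC)[:,:].copy() if 0 else cv2.copyMakeBorder(cv2.resize(b,(320,320),interpolation=cv2.INTER_CUBIC),0,130,0,0,0)]))
E
```

```text
t 28.12 p [438.  106.1 110.5] yaw -0.01 tilt [ 0. -0. -1.] F [ 0.8  0.1 -1.5] gap 0.146 j [-0.   0.5  2.  -0.   0.7  1.6]
shift mm [-0.8 -0.8  4.5] rows>= 0.07388565181739791 twist -0.010534003333191322
punch_point [([257.0, 206.3], 0.54)]
mark [([262.8, 171.9], 0.98), ([78.3, 16.4], 0.7)]
tip exp [257.5 202.7] mark exp [256.7 199.3]
punch_point []
mark [([214.2, 227.1], 0.94), ([228.6, 309.4], 0.62), ([272.4, 201.3], 0.59)]
side tip exp [278.9 200.5] mark [279.1 203.6]
```

View pics/m9.png

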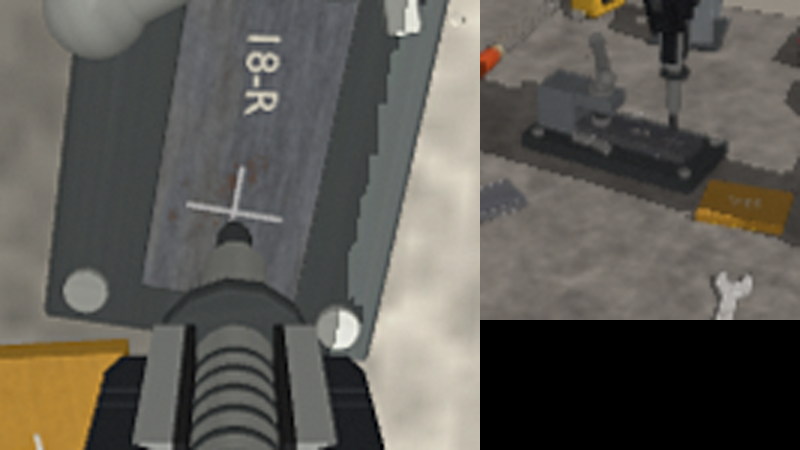

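The crop shows the cross centred at wrist px (258.3,201.0) and the tip's near rim at (257.8,203.7), about 10 mm above it. I'll work out the remaining offset.

```bash
python3 - <<'E'
from h import *
import pickle
np.set_printoptions(precision=2,suppress=True)
c=pickle.load(open('w9.pkl','rb'))
print('mark',toz(c,(258.3,201),25),'rim',toz(c,(257.9,203.7),35.1),'cambase',-c['R'].T@c['t'])
c6=cam('wrist') 
# finer: bright cross arms in w9
g=cv2.cvtColor(cv2.imread('pics/w9.png'),cv2.COLOR_BGR2GRAY)[180:208,235:285]
m=np.argwhere(g>170)
print(m.shape, m.min(0)+[180,235],m.max(0)+[180,235])
for r in range(0,24,2): print(r+180,(np.where(g[r]>165)[0]+235).tolist())
g2=cv2.cvtColor(cv2.imread('pics/w9.png'),cv2.COLOR_BGR2GRAY)[196:214,250:268];print(g2)
E
```

```text
mark [435.83 105.66  25.  ] rim [437.3  105.96  35.1 ] cambase [516.33 105.91 254.5 ]
(13, 2) [186 244] [202 268]
180 []
182 []
184 []
186 [260]
188 [260]
190 [259]
192 [259]
194 []
196 [258]
198 [243, 244, 245, 258]
200 [256, 257, 258]
202 [267, 268, 270]
[[ 92  94  91  87  85  81  77  90 167 141  97  94  91  87  88  92  95  92]
 [ 85  85  90  86  90  83  76  96 170 124  90  92  89  88  89  94  98  96]
 [123 114 112 104  94  85  70 116 173 114  85  88  87  86  89  94  97  94]
 [172 167 164 159 140 127 115 147 175 117  90  84  82  83  81  89  96  94]
 [128 138 154 159 163 163 168 174 177 148 135 128 123 112 108 102  97  93]
 [ 85  86  83  78  94  94 124 170 164 160 163 167 176 161 163 149 142 130]
 [ 93  97  94  89  87  82 101 153 120 100 100 112 134 137 154 164 163 167]
 [ 95  93  96  92  94  82 108  98  85  80  85  87  86  84  85 103 104 112]
 [ 97  86  86  94  89  63  42  37  37  45  61  85  95  92  94  96  89  84]
 [ 94  89  92  91  69  46  43  48  45  44  44  66  88  95  99  98  90  87]
 [ 94  91  91  69  47  45  47  47  49  47  45  41  55  90 101  97  87  89]
 [ 92  92  79  49  43  46  48  47  47  45  45  45  39  84 100  95  87  89]
 [ 95  96  65  43  44  46  47  48  47  47  48  45  41  55  93  93  86  90]
 [ 95  98  64  43  46  43  48  49  47  43  43  43  42  32  90  97  90  93]
 [ 96  98  56  37  48  68  73  75  75  73  72  63  48  33  89  99  93  90]
 [ 94  89  58  60  78 102 105 107 108 109 108  98  82  51  90  97  92  88]
 [ 94  84  78  96 101 100 100  99 101 102 103 105 104  85  93  91  89  86]
 [ 92  96  98  98  98  98  99  99 100 101 102 102 103 100  97  92  90  88]]
```

Call:
arm_command(moves=[0,0.0005,0,0.004,0,0,0,0,0.0035,0,0,0,0,0,0,0,0,0,0,0])

```text
time_s: 28.98
tcp_pos: [437.8, 106.5, 102.4]
eef_rot: [1.0, 0.0, -0.0, -0.0]
wrist_force: [0.0, -0.2, -1.2]
finger_gap: 0.145
finger_force: 64.0
```

```bash
python3 - <<'E'
from h import *
np.set_printoptions(precision=2,suppress=True,linewidth=200)
go([437.2,106.9,106],0)
c=cam('wrist','w10.png')
g=cv2.cvtColor(cv2.imread('pics/w10.png'),cv2.COLOR_BGR2GRAY);print(g[186:222,244:274])
E
```

```text
t 28.98 p [437.8 106.5 102.4] yaw 0.04 tilt [-0.  0. -1.] F [ 0.  -0.2 -1.2] gap 0.145 j [-0.01  0.53  1.98  0.    0.64  1.56]
shift mm [-0.6 -0.4 -3.6] rows>= 0.05895853044120564 twist 0.037278822900390196
[[ 98 102 102 ...  85  86  85]
 [ 97 101 104 ...  86  88  85]
 [ 96 101 102 ...  92  89  87]
 ...
 [ 96  92  91 ...  85  88  96]
 [ 97  91  92 ...  85  90  95]
 [ 95  91  90 ...  87  92  96]]
```

```bash
python3 - <<'E'
from h import *
g=cv2.cvtColor(cv2.imread('pics/w10.png'),cv2.COLOR_BGR2GRAY)
for r in range(190,218): print(r,*['%3d'%v for v in g[r,242:276]])
E
```

```text
190  92  94  93  98  97  98  93  88  89  92  89  92  93  86  83  81  78  78 149 162 104  79  79  78  82  86  89  82  88  92  85  82  84  90
191  90  93  93  97  97  94  92  88  89  94  90  93  94  86  80  79  73  82 167 161 103  82  77  76  86  89  88  85  91  93  85  82  85  94
192  87  92  92  97  97  94  92  90  91  94  91  89  93  89  80  77  71  97 169 140  93  81  73  77  88  97  90  89  92  90  85  82  87  97
193  84  91  91  96  97  95  90  87  89  95  93  86  91  92  81  76  70 112 174 122  87  83  78  80  88  95  92  89  92  91  86  82  89  99
194  84  90  92  97  97  96  93  85  89  92  95  91  87  87  80  75  67 138 173 112  87  87  83  88  93  96  90  86  88  88  82  84  90  93
195  91  92  94  98  93  94  91  85  90  94  95  90  82  83  82  76  63 146 161 107  88  85  88  93  93  92  87  84  84  84  83  87  92  92
196  94  90  92  93  93  95  92  89  92  91  86  89  86  81  84  83  76 165 162 104  87  88  93  92  86  86  86  86  86  86  86  92  97  91
197  94  92  94  89  91  94  93  93  94  89  84  88  86  81  85  83  94 168 141  95  87  88  90  88  86  89  89  89  87 
[... 2119 characters left out ...]

213  87  91  94  91  92  96  96  98  96  97  99  98  99  97 100  98 100 103 102 103 101 100  97  98  95  95  90  85  88  90  87  87  88  92
214  92  94  93  91  93  95 101  97  93  96  97  97  98  98 100  99 101 103 102 102 101  98  98  97  97  93  88  86  87  87  86  88  93  96
215  98  97  92  90  93  93  98  93  93  95  98  98  98  99  98 100 101 102 103 102 101  99  98  97  96  90  86  84  87  87  86  89  96 101
216 100  99  97  92  92  97  92  91  93  97  97  98  99  98  99  99 102 104 103 102 101  99  97  96  95  91  85  87  86  85  87  92  99 104
217  96  97  98  91  91  94  90  90  94  96  97  98  99  99 100  99 103 103 104 104 102 100  97  96  97  92  90  87  86  84  87  92  99 100
```

Call:
arm_command(moves=[0,0.002,0,0,0,0,0,0,0,0,0,0,0,0,0])

```text
time_s: 29.4
tcp_pos: [439.8, 106.5, 102.6]
eef_rot: [1.0, 0.0, 0.0, -0.0]
wrist_force: [0.1, 0.1, -2.1]
finger_gap: 0.144
finger_force: 64.0
```

```bash
python3 - <<'E'
from h import *
go([437.2,106.9,106],0)
c=cam('wrist','w11.png')
g=cv2.cvtColor(cv2.imread('pics/w11.png'),cv2.COLOR_BGR2GRAY)
for r in range(198,212): print(r,*['%3d'%v for v in g[r,242:276]])
E
```

```text
t 29.4 p [439.8 106.5 102.6] yaw 0.04 tilt [ 0.  0. -1.] F [ 0.1  0.1 -2.1] gap 0.144 j [-0.01  0.53  1.97  0.    0.64  1.56]
shift mm [-2.6 -0.4 -3.4] rows>= 0.06951255597367759 twist 0.03614581474371903
198  89  91  93  98  94  94  91  87  89  93  91  90  84  83  83  77  65 151 162 106  86  86  89  94  89  90  86  84  86  84  83  89  95  91
199  94  89  91  91  94  94  91  89  94  91  84  89  87  82  85  84  79 166 156 103  87  89  93  90  84  85  88  88  88  85  86  95  98  90
200  93  92  94  88  91  94  91  92  94  92  86  85  86  80  81  80 103 170 128  92  90  88  89  88  88  89  90  89  87  83  86  94  96  87
201  91  91  92  90  89  92  91  91  94  95  89  87  84  81  79  77 127 177 125  94  94  90  88  88  92  95  94  92  88  84  87  94  93  87
202 102 102  96  86  85  90  89  90  90  94  94  92  89  86  83  70 133 178 114  93  97  90  87  90  94  96  95  91  89  86  90  93  91  87
203 144 148 139 128 118 116 106  96  92  87  89  88  91  87  77  55  92 138 100  94  92  90  89  91  96  99  96  91  89  89  91  94  90  83
204 151 166 165 168 167 160 158 144 135 127 120 117  95
[... 364 characters left out ...]

207 101 103 102  96  93  92  86  87  87  93  76  45  40  46  47  49  47  47  47  47  32 153 171 167 161 147 137 130 119 114 109  98  89  86
208 104 103 101  98  91  91  87  91  94 100  68  43  45  47  48  47  48  45  48  45  37  79 133 157 162 164 164 174 169 167 160 147 130  99
209 103 103  99  95  92  92  90  94  97  97  64  44  44  45  48  48  46  46  44  44  40  28  79  91  91  99  97 130 139 154 160 166 150 105
210 101  98  98  92  88  90  89  97  99  95  55  37  50  68  74  75  76  72  71  63  49  32  86  97  95  88  84  85  83  81  79  95  87  88
211 104  95  94  89  84  84  90  96  97  91  58  59  77 103 106 107 109 110 108 100  81  51  87 100  97  87  89  91  89  87  86  84  86  90
```

Call:
arm_command(moves=[0,0,0,0.002,0,0,0,0,0.002,0,0,0,0,0.002,0,0,0,0,0,0])

```text
time_s: 29.95
tcp_pos: [440.1, 106.5, 97.2]
eef_rot: [1.0, 0.0, 0.0, -0.0]
wrist_force: [-1.0, 0.6, 7.9]
finger_gap: 0.141
finger_force: 64.1
```

Call:
arm_command(moves=[0,0,0,0.002,0,0,0,0,0.002,0,0,0,0,0,0])

```text
time_s: 30.32
tcp_pos: [440.1, 106.5, 93.3]
eef_rot: [1.0, 0.0, 0.001, 0.0]
wrist_force: [-1.3, 0.5, 8.9]
finger_gap: 0.144
finger_force: 64.2
```

Call:
arm_command(moves=[0,0,0,0.001,0,0,0,0,0.001,0,0,0,0,0,0])

```text
time_s: 30.7
tcp_pos: [440.2, 106.5, 91.7]
eef_rot: [1.0, 0.0, 0.001, 0.0]
wrist_force: [-1.4, 0.5, 12.3]
finger_gap: 0.145
finger_force: 64.7
```

Call:
arm_command(moves=[0,0,0,0.001,0,0,0,0,0,0])

```text
time_s: 30.95
tcp_pos: [440.4, 106.6, 91.3]
eef_rot: [1.0, 0.0, 0.001, 0.0]
wrist_force: [-1.6, 0.4, 19.2]
finger_gap: 0.143
finger_force: 65.2
```

Call:
arm_command(moves=[0,0,0,0.001,0,0,0,0,0,0])

```text
time_s: 31.2
tcp_pos: [440.5, 106.6, 91.0]
eef_rot: [1.0, 0.0, 0.001, 0.0]
wrist_force: [-2.7, 0.1, 25.2]
finger_gap: 0.145
finger_force: 65.7
```

Call:
arm_command(moves=[0,0,0,-0.006,0,0,0,0,-0.012,0,0,0,0,-0.04,0,0,0,0,-0.05,0,0,0.01,0.03,0,0,0,0.012,0.05,0,0,0,0.012,0.055,0,0,0,0.012,0.055,0,0,0,0.012,0.052,0,0,0,0.003,0.03,0,0,0,0,0.008,0,0,0,0,0,0,0,0,0,0,0,0])

```text
time_s: 32.83
tcp_pos: [500.3, -171.8, 196.3]
eef_rot: [1.0, 0.001, -0.001, -0.001]
wrist_force: [-0.4, -0.1, -0.8]
finger_gap: 0.147
finger_force: 64.2
```

```bash
python3 - <<'E'
from h import *
go([501.6,-174.6,100],0)
E
```

```text
t 32.83 p [ 500.3 -171.8  196.3] yaw 0.11 tilt [-0.001  0.001 -1.   ] F [-0.4 -0.1 -0.8] gap 0.147 j [-0.54  0.45  1.71  0.    0.99  1.03]
shift mm [ 1.4  2.9 96.3] rows>= 1.54165512167156 twist 0.10720778780427054
```

Call:
arm_command(moves=[0,0.0013,0.0029,0.02,0,0,0,0,0.025,0,0,0,0,0.015,0,0,0,0,0,0,0,0,0,0,0])

```text
time_s: 33.45
tcp_pos: [502.8, -176.2, 137.1]
eef_rot: [1.0, 0.001, 0.001, 0.0]
wrist_force: [0.2, -0.1, -1.0]
finger_gap: 0.146
finger_force: 64.2
```

```bash
python3 - <<'E'
from h import *
go([501.6,-174.6,88.4],0)
E
```

```text
t 33.45 p [ 502.8 -176.2  137.1] yaw 0.07 tilt [ 0.001 -0.001 -1.   ] F [ 0.2 -0.1 -1. ] gap 0.146 j [-0.55  0.54  1.75  0.    0.85  1.02]
shift mm [-1.3 -1.7 48.7] rows>= 0.7800292731101965 twist 0.06834824857438093
```

Call:
arm_command(moves=[0,-0.001,-0.0015,0,0,0,0,0,0.006,0,0,0,0,0.008,0,0,0,0,0,0])

```text
time_s: 33.95
tcp_pos: [500.7, -174.5, 121.7]
eef_rot: [1.0, 0.0, -0.001, -0.001]
wrist_force: [-0.2, 0.0, -2.0]
finger_gap: 0.145
finger_force: 64.2
```

Call:
arm_command(moves=[0,0,0,0.01,0,0,0,0,0.01,0,0,0,0,0.008,0,0,0,0,0,0])

```text
time_s: 34.45
tcp_pos: [500.7, -174.5, 93.5]
eef_rot: [1.0, 0.0, -0.001, -0.001]
wrist_force: [0.6, 0.0, -1.5]
finger_gap: 0.145
finger_force: 64.2
```

No contact, so it is going in freely. I'll lower the last 5 mm to the collar, watching the force.

Call:
arm_command(moves=[0,0,0,0.003,0,0,0,0,0.0015,0,0,0,0,0,0])

```text
time_s: 34.83
tcp_pos: [501.3, -174.9, 90.1]
eef_rot: [1.0, 0.0, 0.0, 0.0]
wrist_force: [0.1, -0.3, -0.9]
finger_gap: 0.148
finger_force: 64.2
```

Call:
arm_command(moves=[0,0,0,0.0008,0,0,0,0,0,0])

```text
time_s: 35.08
tcp_pos: [501.3, -174.8, 89.3]
eef_rot: [1.0, 0.0, 0.0, 0.0]
wrist_force: [-0.1, -0.2, -1.3]
finger_gap: 0.143
finger_force: 64.2
```

Call:
arm_command(moves=[0,0,0,0.0008,0,0,0,0,0,0])

```text
time_s: 35.33
tcp_pos: [501.3, -174.9, 88.4]
eef_rot: [1.0, 0.0, 0.0, 0.0]
wrist_force: [-0.2, 0.1, -1.4]
finger_gap: 0.145
finger_force: 64.2
```

Call:
arm_command(moves=[0.2,0,0,0,0,0.35,0,0,0,0,0.5,0,0,0,0,0.5,0,0,0,0,0.5,0,0,-0.01,0,0.5,0,0,-0.04,0,0.5,0,0,-0.05,0,0.5,-0.04,0,-0.02,0,0.5,-0.02,0,0,0,0.5,0,0,0,0])

```text
time_s: 36.58
tcp_pos: [440.2, -174.5, 209.3]
eef_rot: [1.0, -0.0, 0.0, 0.0]
wrist_force: [-0.0, -0.6, 0.3]
finger_gap: 0.496
finger_force: 0.0
```

```bash
python3 - <<'E'
from h import *
np.set_printoptions(precision=1,suppress=True)
go([501.6,-174.6,88.4],0)
c=cam('wrist','w12.png')
for z in(81,135): print(proj(c,[501.3,-174.4,z]))
print([(q['point'],q['confidence']) for q in ctrl.search_frame('wrist','punch')[:3]])
g=cv2.imread('pics/w12.png')[95:145,235:295]
q=ctrl.trace('wrist','punch')[0]; m=np.argwhere(q['mask']); print(m.min(0),m.max(0),m.mean(0))
t=cam('top'); print('top coupons',[(q['point'],round(q['confidence'],2)) for q in ctrl.search_frame('top','coupon')])
w=cv2.imread('pics/w7.png');cv2.imwrite('pics/m12.png',np.hstack([cv2.resize(w[60:170,200:330],(390,330)),cv2.resize(cv2.imread('pics/w12.png')[60:190,200:330],(390,330))]))
E
```

```text
t 36.58 p [ 440.2 -174.5  209.3] yaw -0.03 tilt [ 0. -0. -1.] F [-0.  -0.6  0.3] gap 0.496 j [-0.6  0.4  1.8  0.   1.   1. ]
shift mm [ 61.3   0.  120.9] rows>= 2.1695396979121244 twist -0.026509717315974513
[257.6 111.1]
[257.4 116.4]
[([256.4, 113.4], 0.75), ([251.6, 96.2], 0.2)]
[ 96 241] [130 274] [112.9 257.8]
top coupons [([152.9, 217.4], 0.92), ([278.3, 205.9], 0.61)]
```

View pics/m12.png

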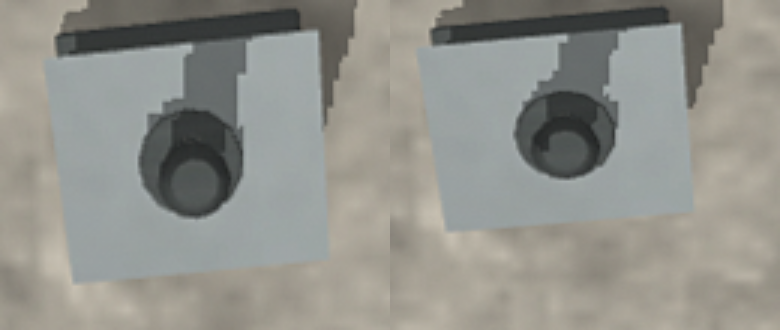

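The punch hangs upright in the stand as before (collar at about (258,111) px), and the gripper is clear of everything.

```bash
python3 -c "
from bench import ctrl
print(ctrl.hand_in())"
```

```text
the job is handed in; nothing more can be done
None
```

I finished the job and handed it in at about 37 s: the coupon is clamped against the post (screw at about 2.5 rad), the punch went solid (25 N, after about 8 mm of stroke) within about 1 mm of the cross by my camera estimate, and it hangs back in its stand; the verdict was not shown.

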